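# Load the shredder and hold its spring dial on three

### The job

Pour all six radishes from the jug into the hopper of the vegetable shredder and stand the empty jug upright back on the counter. Then turn the shredder's spring-return dial clockwise by its tab, past the first two clicks to the third (the long mark), and finish while holding it there with the fingers, since it springs back when let go. Leave everything else on the counter where it is.

Things in the scene. Friction and masses are not known exactly. Their poses are not given: they have to be found in the camera images.
- jug: Steel jug holding the six radishes: round cup, outer radius 48 at the rim and 46 at the foot, wall 3, height 75, floor 5 thick, 160 g. Origin at the centre of its underside, z up. Its D-shaped handle stands out along its own -y, at the start to the robot's right (world -y) within 0.5 rad. The radishes lie in one layer on its floor. Sizes in mm.
- jug_handle (a point): Centre of the upright bar of the jug's handle, 77 along -y from the jug's axis and 41 above its foot. The bar is 12 x 12 thick and 50 tall (16 to 66 above the foot); 23 free between bar and cup. The arms that join it to the cup are also 12 wide. Same axes as the jug.
- shredder: White vegetable shredder, bolted to the counter: base 160 (its x) by 340 (its y) and 70 tall. Origin at the centre of the underside, z up, front to its own -x. On its left (+y) half a housing (to 101 tall) carries the open steel hopper; its right (-y) half is a flat deck, 70 high, with the dial.
- hopper (a point): Centre of the hopper's round mouth, 160 above the counter, 20 along +x and 90 along +y from the shredder's origin: rim outer radius 72, wall 4, narrowing downwards to a floor of inner radius about 48 that lies 55 below the rim, with a 12 tall stub of radius 6 in its middle.
- dial_axis (a point): Point on the dial's upright axis, on the deck's surface, 70 above the counter, 10 along -x and 90 along -y from the shredder's origin; axes of the shredder (do not turn with the dial). The dial is a dark disc of radius 36, 18 tall. Three raised black marks stand on the deck beyond its rim, on the front side: two short ones (first and second click) and a longer one (third click).
- dial: The dial with its grip tab. The tab is an upright grey plate 24 long (radially), 12 thick, its top 125 above the counter (37 above the disc), centred 30 from the dial's axis. This frame's origin lies on the dial's axis on the deck; its x points from the axis out along the tab, y across its thickness, z up.
- tab_top (a point): Middle of the tab's top face, 30 from the dial's axis, 125 above the counter; same axes as the tab.
- dial_angle (a joint): Dial angle in rad, clockwise seen from above. 0: at rest, tab 0.6 rad anticlockwise (seen from above) of the shredder's own -x direction, that is towards front right. Clicks at 0.4 (first mark), 0.8 (second) and 1.2 (third, long mark); hard stop at 1.5. A spring always drives it back to 0 when let go; turning takes about 0.15 N m at the start rising to 0.36 N m, with a ripple at each click.
- radish0: Trimmed round radish, a ball 27 in diameter, 11 g; origin at its centre. In the jug at the start.
- radish1: Trimmed round radish, a ball 27 in diameter, 11 g; origin at its centre. In the jug at the start.
- radish2: Trimmed round radish, a ball 27 in diameter, 11 g; origin at its centre. In the jug at the start.
- radish3: Trimmed round radish, a ball 27 in diameter, 11 g; origin at its centre. In the jug at the start.
- radish4: Trimmed round radish, a ball 27 in diameter, 11 g; origin at its centre. In the jug at the start.
- radish5: Trimmed round radish, a ball 27 in diameter, 11 g; origin at its centre. In the jug at the start.
- mug: Bystander: white ceramic mug, r 40, 90 tall; origin at the centre of its underside.
- salt_pot: Bystander: white ceramic pot, r 26, 54 tall; origin at the centre of its underside.
- tumbler: Bystander: empty grey tumbler without handle, r 36, 85 tall; origin at the centre of its underside.
- spoon: Bystander: wooden spoon, 170 long, lying flat; origin under its middle.
- pepper_mill: Bystander: wooden pepper mill, r 27, 165 tall; origin at the centre of its underside.
- jar: Bystander: amber glass jar, r 36, 120 tall; origin at the centre of its underside.
- oil_bottle: Bystander: green bottle, r 30, 210 tall; origin at the centre of its underside.
Not all that is in view belongs to the job. Leave any blue or purple look-alike of the jug alone.

How it is judged:
On the way, in this order (a step that is already met when the one before it is completed fails the run):
1. all six radishes are in the hopper (horizontal distance between each of radish0, radish1, radish2, radish3, radish4, radish5 and hopper below 0.062 m and z of radish0 in the frame of hopper between -0.06 and -0.002 m and z of radish1 in the frame of hopper between -0.06 and -0.002 m and z of radish2 in the frame of hopper between -0.06 and -0.002 m and z of radish3 in the frame of hopper between -0.06 and -0.002 m and z of radish4 in the frame of hopper between -0.06 and -0.002 m and z of radish5 in the frame of hopper between -0.06 and -0.002 m), for 0.2 s.
2. the jug stands upright on the counter, let go (angle between jug's own z axis and vertical below 0.15 rad and height (world z) of jug between -0.004 and 0.008 m and linear speed of jug below 0.05 m/s and contact force between the fingers and jug below 0.1 N), for 0.2 s.
3. the dial is held at the third click by the fingers (value of joint dial_angle between 1.05 and 1.35 rad and contact force between the fingers and dial above 1 N), for 0.3 s.
At the end, for the whole second after the job is handed in: All six radishes lie in the hopper (centres within 62 mm of its axis, below the rim); the jug stands upright (0.15 rad) on the counter, untouched, at rest; the fingers press the dial with over 1 N and the dial stays between 1.05 and 1.35 rad through the last second (all of step 1 and all of step 2 and all of step 3); the arm keeps its last pose, push and grip.
It fails at once if another thing on the counter (mug, pots, tumbler, spoon, mill, jar, bottle) is moved by more than 40 mm or tipped over (distance of any of mug, salt_pot, tumbler, spoon, pepper_mill, jar, oil_bottle from where it was at the start of the episode above 0.04 m or angle between any of mug, salt_pot, tumbler, pepper_mill, jar, oil_bottle's own z axis and vertical above 0.5 rad).
It also fails if it takes over 72 s, if anything falls off the work surface, if the arm or the gripper's body presses on something with over 40 N, if the wrist force passes 120 N, or if a joint passes its speed limit or range.

### The arm

A 6-joint arm with a two-finger parallel gripper is mounted at the origin on the work surface. World frame = base frame: x ahead of the robot, y to its left, z up, the work surface at z = 0. Lengths are in m, angles in rad, forces in N, time in s.
With the tool pointing down it reaches from about 0.3 to 0.875 m from the base axis. Payload 6.4 kg.
Tool frame: the origin (TCP) lies where the fingers leave the gripper's body, on its centre line; the fingertips stand 73 mm ahead of it and the grasp point (between the pads) lies 54 mm ahead of it; z points along the fingers, y is the line along which they close (so a half turn about z gives the same grasp; the last joint's range is limited). The gripper opens to 85 mm and grips with 20 to 120 N. Pads are 22 mm wide; open, the fingers measure 114 mm over their backs; the gripper's body (76 mm by 85 mm) begins 54 mm behind the grasp point. The pads swing forward as they close: fully open they stand 13 mm farther back than shut.
Start: joints at [-0.206, 0.181, 1.607, -0, 1.354, -0.206], TCP at [0.575, 0, 0.304] pointing down, gripper open.
Joint ranges: [-2.99, 2.99], [-0.89, 2.07], [0.3, 2.58], [-1.14, 4.28], [0, 2.63], [-3.12, 3.12]. Speed limits (rad/s): [2.57, 2.57, 3.01, 3.14, 3.14, 3.14].

### API

Orientations are given as a unit quaternion [w, x, y, z].
In Python, from bench import ctrl gives the robot as it stands.
- The arm moves only by the tool carry_out, never from a script. Its argument "steps" is one flat list of numbers, 7 for each row, row after row: the shift along the tool's x, y, z in m, then the turn, a rotation vector about the tool's x, y, z in rad, then the opening, from 0 (shut) to 1 (fully open). In form: [dx, dy, dz, wx, wy, wz, claw, dx, dy, dz, wx, wy, wz, claw, ...]. A call has 1 to 20 rows; each row is the pose to reach, as a shift and turn from the pose commanded when the call began, along the tool's axes at that moment; what a row does not reach only later rows make up. A row lasts 1/10 s, in which the tool goes at most 50 mm and 8.59 degrees, less where a joint would pass 70% of its speed; a pose out of reach is approached as far as the arm can. A call with a gripper value outside its range is refused whole. The fingers move at their own pace and stop on an object; the grip force is fixed at half the most. Time passes only in rows, so rows that repeat a pose let the fingers close. It gives the time, the measured TCP pose, the force, the opening and the grip force at its end, in the units of the state.
- ctrl.get_obs(): the state, without advancing time (a new reading comes with each control period).
- ctrl.camera(name): name is "scene" or "side" or "wrist"; returns the picture (480x640x3 uint8, red, green, blue); there is no depth.
- ctrl.camera_params(name): a dict with "vertical_fov" (degrees; the focal length in pixels is half the picture's height over the tangent of half this angle, whatever the lens; pixels are square), "cx", "cy" (the principal point, pixels), "k1" (the pictures are not rectified: a ray, as slopes to the right and down, at radius r is drawn at 1 + k1 r^2 times it, then the intrinsics apply), "cam_to_world" (4x4, takes a point from camera to world coordinates); the wrist camera has in their place "hand_eye" (4x4, takes a point from camera to tool coordinates, whose origin is the TCP and whose axes are the flange's). Camera axes: x right, y down, z forward; pixel columns grow to the right and rows downward; lengths in m; the calibration is good to about 2 mm. A picture is of the moment at which its call begins: read the wrist's pose just before it. camera_params takes no time and is no camera call.
- ctrl.hand_in(): hands the job in; it is judged then, once.
The state is a dict: "time_s": time; "q": joint angles; "dq": joint speeds; "joint_efforts": joint torques, N m; "eef_pos": TCP position; "eef_rot": TCP orientation; "wrist_force": force on the tool from outside, world axes, zero at the start; "torque": the same for the moment, N m; "opening": opening from 0.0 (shut) to 1.0 (fully open); "grasp_force": force on a finger pad.
Only numpy, scipy, OpenCV 4.12 (cv2) and the standard library are available. Lean on these libraries where they do the work, as an engineer would, in place of code of your own. Each camera call takes 0.05 s, during which the arm holds its last target. There are 200 camera calls.

## Working session

There is one attempt and no reset: what is moved stays moved. The work goes in short steps, Python scripts to look and compute and a tool call to move; the robot and the scene stay as the last step left them, time stands still between calls to the robot, and variables do not carry over. Pictures are saved under pics/ and viewed, at most 10 in all, crops included, and the job is handed in when it is done.

Besides the shell and the picture viewer there is one more tool, called after "Call:" as name(argument=value, ...) on one line, values as JSON. carry_out: Moves the arm, as the interface text tells. Its arguments: {"type":"object","properties":{"steps":{"type":"array"}},"required":["steps"]}

```bash
ls; mkdir -p pics; cat > h.py <<'E'
import numpy as np, cv2
from bench import ctrl
from scipy.spatial.transform import Rotation as R
def K(p):
    f=240/np.tan(np.radians(p["vertical_fov"])/2); return f
def T_of(name,o=None):
    p=ctrl.camera_params(name)
    if "cam_to_world" in p: return p,np.array(p["cam_to_world"])
    o=o or ctrl.get_obs(); T=np.eye(4); q=o["eef_rot"]
    T[:3,:3]=R.from_quat([q[1],q[2],q[3],q[0]]).as_matrix(); T[:3,3]=o["eef_pos"]
    return p,T@np.array(p["hand_eye"])
def proj(p,T,X):
    X=np.atleast_2d(X); c=(X-T[:3,3])@T[:3,:3]; s=c[:,:2]/c[:,2:]
    r2=(s**2).sum(1,keepdims=True); s=s*(1+p["k1"]*r2)
    return s*K(p)+[p["cx"],p["cy"]]
def ray(p,T,u,v):
    d=(np.array([u,v])-[p["cx"],p["cy"]])/K(p); s=d.copy()
    for _ in range(30): s=d/(1+p["k1"]*(s@s))
    w=T[:3,:3]@np.r_[s,1]; return T[:3,3],w
def onz(p,T,u,v,z):
    o,w=ray(p,T,u,v); return o+w*(z-o[2])/w[2]
E
python3 - <<'E'
from h import *
for n in("scene","side","wrist"):
    p,T=T_of(n); cv2.imwrite(f"pics/{n}0.png",ctrl.camera(n)[:,:,::-1]); print(n,p["vertical_fov"],p["cx"],p["cy"],p["k1"],T.round(3).tolist())
o=ctrl.get_obs();print({k:np.round(v,3).tolist() for k,v in o.items()})
E
```

```text
pics
scene 43.85963099083733 319.75216437120895 243.58618176365565 0.014280324649591931 [[0.219, 0.844, -0.49, 1.353], [0.976, -0.196, 0.098, -0.238], [-0.013, -0.499, -0.866, 1.531], [0.0, 0.0, 0.0, 1.0]]
side 55.9387089246148 324.8413458215339 239.7518867544299 -0.11193256677862858 [[0.847, -0.321, 0.424, 0.028], [-0.532, -0.495, 0.688, -0.884], [-0.011, -0.808, -0.59, 0.842], [0.0, 0.0, 0.0, 1.0]]
wrist 60.072854492249924 326.43580792262145 245.9561125094392 0.027292773083466004 [[1.0, 0.001, -0.002, 0.574], [0.0, -0.963, -0.269, 0.069], [-0.002, 0.269, -0.963, 0.373], [0.0, 0.0, 0.0, 1.0]]
{'time_s': 0.15, 'q': [-0.206, 0.181, 1.608, -0.0, 1.354, -0.206], 'dq': [-0.0, -0.003, -0.003, -0.002, -0.001, 0.0], 'joint_efforts': [0.002, -44.526, -35.169, -0.0, 0.006, 0.0], 'eef_pos': [0.575, 0.0, 0.303], 'eef_rot': [-0.001, 0.707, 0.707, -0.0], 'wrist_force': [0.517, -0.05, 0.155], 'torque': [-0.012, -0.026, -0.012], 'grasp_force': 0.0, 'opening': 0.999}
```

View pics/scene0.png

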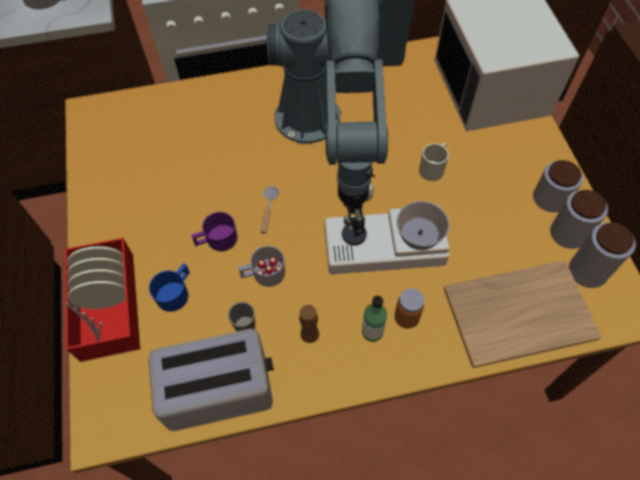

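View pics/side0.png

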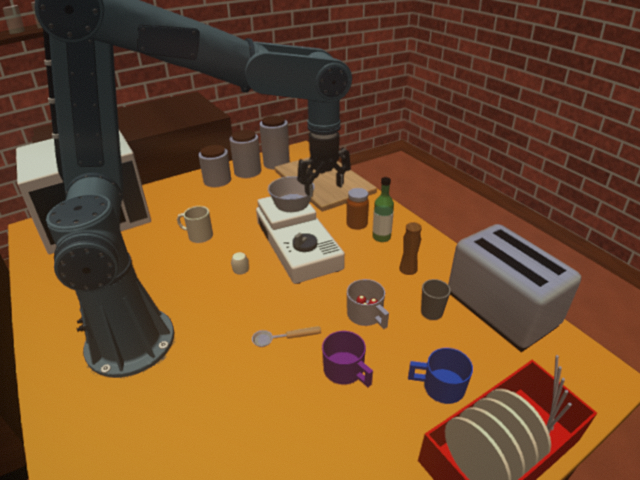

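Candidates in the scene image are the steel jug holding red radishes (267,266), the blue jug (169,290), the purple jug (219,232) and the handleless grey tumbler (242,318). By the description the steel one with radishes is mine. The shredder spans (325,215) to (448,270), with the hopper at (422,226) and the dial at (355,232), partly hidden by the arm. I'll check the choice in a close crop.

```bash
python3 - <<'E'
import cv2,numpy as np
a=cv2.imread("pics/scene0.png");b=cv2.imread("pics/side0.png")
A=cv2.resize(a[190:310,220:460],(800,400),interpolation=cv2.INTER_CUBIC)[:, :]
c1=cv2.resize(b[175:330,245:395],(387,400),interpolation=cv2.INTER_CUBIC)
A1=cv2.resize(a[235:295,230:300],(350,300),interpolation=cv2.INTER_CUBIC)
A2=cv2.resize(a[190:280,315:465],(450,270),interpolation=cv2.INTER_CUBIC)
B1=cv2.resize(b[270:330,335:405],(350,300),interpolation=cv2.INTER_CUBIC)
B2=cv2.resize(b[170:290,245:365],(300,300),interpolation=cv2.INTER_CUBIC)
o=np.zeros((600,800,3),np.uint8);o[:300,:350]=A1;o[:270,350:]=A2;o[300:,:350]=B1;o[300:,350:650]=B2
cv2.imwrite("pics/crop1.png",o)
E
```

```text
(no output)
```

View pics/crop1.png

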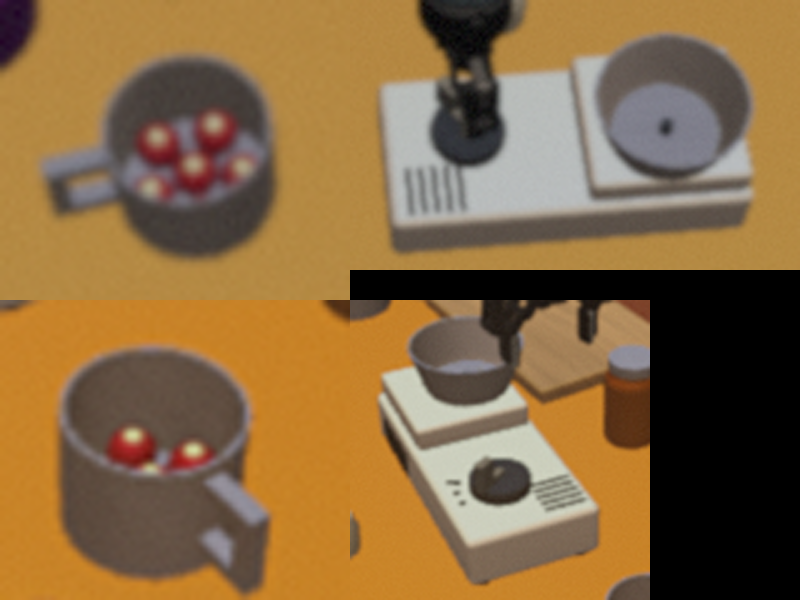

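View pics/wrist0.png

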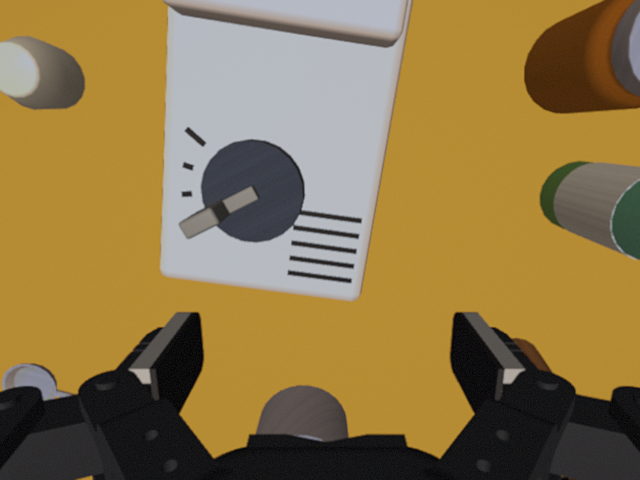

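The crop confirms the steel jug: it holds the red radishes, its rim spans about scene (251..284, 260), and its handle tip is near (239,269). The wrist view shows the dial disc at (253,190), the tab pointing lower left to (185,230), and the marks at left, with the long one at (195,136). Next I'll fit the poses.

```bash
cat > fit.py <<'E'
from h import *
from scipy.optimize import least_squares
a=np.linspace(0,2*np.pi,181); C=np.c_[np.cos(a),np.sin(a)]
cams={n:T_of(n) for n in("scene","side","wrist")}
def circ(n,c,r,z): return proj(*cams[n],np.c_[C*r+c,np.full(181,z)])
def ext(P,s): return {'l':P[:,0].min(),'r':P[:,0].max(),'t':P[:,1].min(),'b':P[:,1].max()}[s]
s1=lambda x,y:(230+x/5,235+y/5); s2=lambda x,y:(335+x/5,270+(y-300)/5)
def jug(v):
    x,y,t=v;c=np.array([x,y]);e=[]
    P=circ("scene",c,.048,.075);Q=circ("side",c,.048,.075)
    e+=[ext(P,'l')-s1(104,0)[0],ext(P,'r')-s1(273,0)[0],ext(P,'t')-s1(0,57)[1],ext(circ("scene",c,.046,0),'b')-s1(0,256)[1]]
    e+=[ext(Q,'l')-s2(60,0)[0],ext(Q,'r')-s2(250,0)[0],ext(Q,'t')-s2(0,347)[1],ext(circ("side",c,.046,0),'b')-s2(0,577)[1]]
    h=np.r_[c+.083*np.array([np.sin(t),-np.cos(t)]),.066]
    e+=list((proj(*cams["scene"],h)[0]-s1(47,169)))+list((proj(*cams["side"],h)[0]-s2(255,517)))
    return np.array(e)
r=least_squares(jug,[.75,-.25,0],loss="soft_l1");print("jug",r.x.round(4),jug(r.x).round(1));J=r.x
def shr(v,full=False):
    x,y,t=v;M=np.array([[np.cos(t),-np.sin(t)],[np.sin(t),np.cos(t)]]);o=np.array([x,y])
    w=lambda p:M@np.array(p)+o
    D=circ("wrist",w([-.01,-.09]),.036,.088)
    H=circ("scene",w([.02,.09]),.072,.16);S=circ("side",w([.02,.09]),.072,.16)
    e=[ext(D,'l')-202,ext(D,'r')-304,ext(D,'t')-139,ext(D,'b')-242,
       ext(H,'l')-397,ext(H,'r')-449.3,ext(H,'t')-201.7,ext(S,'l')-268.2,ext(S,'t')-176.8]
    E=proj(*cams["wrist"],[np.r_[w([-.08,-.15]),.068],np.r_[w([-.08,.0]),.068],np.r_[w([-.06,-.17]),.068],np.r_[w([.06,-.17]),.068]])
    L=lambda P,A,B:np.cross(np.subtract(B,A),P-np.array(A))/np.linalg.norm(np.subtract(B,A))
    e+=[.5*L(E[0],(162,262),(167,40)),.5*L(E[1],(162,262),(167,40)),.5*L(E[2],(175,276),(345,298)),.5*L(E[3],(175,276),(345,298))]
    return np.array(e)
r=least_squares(shr,[.55,.1,0],loss="soft_l1");print("shr",r.x.round(4),shr(r.x).round(1));x,y,t=r.x
M=np.array([[np.cos(t),-np.sin(t)],[np.sin(t),np.cos(t)]]);w=lambda *p:M@np.array(p)+[x,y]
print("hopper",w(.02,.09).round(4),"dial",w(-.01,-.09).round(4))
def tabdir(q): 
    b=np.pi+t+.6-q; return np.array([np.cos(b),np.sin(b)])
for q in(0,1.2): print("tab",q,(w(-.01,-.09)+.03*tabdir(q)).round(4))
im=cv2.imread("pics/wrist0.png");d=tabdir(0);n=np.array([-d[1],d[0]]);c=w(-.01,-.09)
pts=lambda z:[np.r_[c+d*u+n*s,z] for u,s in((.018,-.006),(.042,-.006),(.042,.006),(.018,.006))]
print("tab top px",proj(*cams["wrist"],pts(.125)).round(0).tolist())
# bystanders on counter
for nm,n,u,v,z in(("tumbler","scene",242,318,.085),("purple","scene",221,228,.075),("blue","scene",169,285,.075),("mill","scene",308,314,.165),("bottle","scene",377,302,.21),("jar","scene",410,298,.12),("mug","scene",434,155,.09),("salt","side",239,256,.054),("spoon","scene",269,208,.01),("canister","scene",560,172,.12)):
    print(nm,onz(*cams[n],u,v,z).round(3)[:2])
E
python3 fit.py 2>&1 | grep -v Warn
```

```text
L=lambda P,A,B:np.cross(np.subtract(B,A),P-np.array(A))/np.linalg.norm(np.subtract(B,A))
jug [ 0.5507 -0.2273  0.0101] [-0.8 -0.  -0.7  1.2 -0.6 -0.1 -1.6 -0.5 -1.2 -0.4  0.3 -0.5]
shr [ 0.5467  0.1155 -0.1449] [-0.3  2.7 -1.4  0.3 -1.   0.3 -0.6 -0.5 -1.5 -1.3  0.   1.4  1.9]
hopper [0.5795 0.2017] dial [0.5238 0.0279]
tab 0 [0.4969 0.0147]
tab 1.2 [0.5017 0.0483]
tab top px [[213.0, 205.0], [179.0, 222.0], [189.0, 239.0], [223.0, 222.0]]
tumbler [ 0.709 -0.322]
purple [ 0.416 -0.338]
blue [ 0.564 -0.501]
mill [ 0.771 -0.156]
bottle [0.797 0.011]
jar [0.767 0.114]
mug [0.314 0.331]
salt [0.349 0.101]
spoon [ 0.336 -0.19 ]
canister [0.479 0.655]
```

The fits agree and the predicted tab corners match the picture. My plan is to grip the bar with the fingers pointing +y and tilted down. Tipping the jug then ends with the tool near vertical. I'll make a first free-space move toward the handle and log joint data, so I can identify the arm's geometry.

Call:
carry_out(steps=[-0.04,0,0,0,0.1,0,1,-0.08,0,0,0,0.2,0,1,-0.12,0,0,0,0.3,0,1,-0.16,0,0,0,0.4,0,1,-0.2,0,0,0,0.4,0,1])

```text
time_s: 0.65
eef_pos: [0.5741, -0.2029, 0.3026]
eef_rot: [-0.142, 0.694, 0.692, 0.142]
wrist_force: [0.8, -0.3, 0.0]
opening: 1.0
grasp_force: 0.0
```

```bash
cat > log.py <<'E'
from h import *
import json
o=ctrl.get_obs(); r={k:np.asarray(o[k]).tolist() for k in("q","eef_pos","eef_rot")}
open("log.jsonl","a").write(json.dumps(r)+"\n"); print(o["time_s"],np.round(o["q"],3),np.round(o["eef_pos"],4),np.round(o["eef_rot"],3),np.round(o["wrist_force"],1),round(o["opening"],2))
E
python3 log.py
```

```text
0.65 [-0.664  0.357  1.432  0.315  1.608 -0.69 ] [ 0.5741 -0.2029  0.3026] [-0.142  0.694  0.692  0.142] [ 0.8 -0.3  0. ] 1.0
```

Call:
carry_out(steps=[-0.04,0,0.0,0,0.1,0,1,-0.08,0,0.0,0,0.2,0,1,-0.12,0,0.0,0,0.3,0,1,-0.16,0,0.0,0,0.4,0,1,-0.2,0,0,0,0.4,0,1])

```text
time_s: 1.15
eef_pos: [0.5735, -0.3864, 0.2224]
eef_rot: [-0.278, 0.652, 0.649, 0.277]
wrist_force: [1.2, -0.6, -0.0]
opening: 1.001
grasp_force: 0.0
```

```bash
python3 log.py
```

```text
1.15 [-0.924  0.825  1.012  0.488  1.954 -0.89 ] [ 0.5735 -0.3864  0.2224] [-0.278  0.652  0.649  0.277] [ 1.2 -0.6 -0. ] 1.0
```

```bash
cat > kin.py <<'E'
from h import *
import json
from scipy.optimize import least_squares
Rz=lambda a:R.from_euler('z',a).as_matrix(); Ry=lambda a:R.from_euler('y',a).as_matrix()
LO=np.array([-2.99,-.89,.3,-1.14,0,-3.12]);HI=np.array([2.99,2.07,2.58,4.28,2.63,3.12])
def fk(q,P,S=(1,1,1)):
    off,h,L1,a,L2,d,w=P
    A=Rz(q[0]);B=A@Ry(q[1]);C=A@Ry(q[1]+q[2]);D=C@Rz(S[0]*q[3])@Ry(q[4]);E=D@Rz(S[1]*q[5]+S[2]*np.pi/2)
    return A@[0,off,h]+B@[0,0,L1]+C@[a,0,L2]+D@[w,0,d],E
def load():
    return [json.loads(l) for l in open("log.jsonl")]
def fit():
    L=load();L.append(dict(q=[-.2062,.181,1.6075,0,1.3542,-.2062],eef_pos=[.575,0,.3035],eef_rot=[0,.7071,.7071,0]))
    best=None
    for S in[(i,j,k) for i in(1,-1) for j in(1,-1) for k in(1,-1)]:
        e=sum((R.from_matrix(fk(l["q"],[0]*7,S)[1]).inv()*R.from_quat(np.roll(l["eef_rot"],-1))).magnitude() for l in L)
        if best is None or e<best[0]: best=(e,S)
    S=best[1]
    P0=np.array([.118,.3,.4,0,.4,.2,0])
    f=lambda P:np.r_[np.ravel([fk(l["q"],P,S)[0]-l["eef_pos"] for l in L]),1e-3*(P-P0)]
    r=least_squares(f,P0); return S,r.x,best[0],np.abs(f(r.x)[:-7]).max()
def ik(p,M,P,S,seeds=60,q0=None,wt=.3):
    rng=np.random.default_rng(0);out=[]
    def f(q):
        x,E=fk(q,P,S); return np.r_[x-p,wt*R.from_matrix(M.T@E).as_rotvec()]
    for i in range(seeds):
        s=q0 if (q0 is not None and i==0) else rng.uniform(LO,HI)
        r=least_squares(f,np.clip(s,LO+1e-3,HI-1e-3),bounds=(LO,HI),max_nfev=80)
        n=np.linalg.norm(r.fun)
        if n<2e-3 and not any(np.abs(r.x-o).max()<.05 for o in out): out.append(r.x)
        if q0 is not None and i==0: return r.x,n
    return out
E
python3 - <<'E'
from kin import *
S,P,e,m=fit();print(S,P.round(3),e,m)
E
```

```text
(1, 1, 1) [ 0.118  0.305  0.437  0.076  0.512  0.246 -0.001] 0.0011073464102080983 7.802492191644195e-05
```

```bash
cat > plan.py <<'E'
from kin import *
S,P,_,_=fit()
JX,JY,JT=.5507,-.2273,.0101; HOP=np.array([.5795,.2017])
Rx=lambda a:R.from_euler('x',a).as_matrix()
def tool_in_jug(al,hz=.041):
    z=np.array([0,np.cos(al),-np.sin(al)]);y=np.array([1,0,0]);x=np.cross(y,z)
    M=np.c_[x,y,z]; return np.array([0,-.077,hz])-.054*z, M
def pose(jp,JR,al,hz=.041):
    t,M=tool_in_jug(al,hz); return jp+JR@t, JR@M
def pourjug(psi,phi,lip,back):   # psi: yaw of jug; pour dir = Rz(psi)(0,1)
    JR=Rz(psi)@Rx(-phi); p=Rz(psi)@[0,1,0]
    L=np.r_[HOP,lip]-back*p; return L-JR@np.array([0,.048,.075]),JR
E
cat > scan.py <<'E'
from plan import *
q=np.array(load()[-1]["q"])
for al in np.radians([10,20,30,40,50]):
    p,M=pose(np.array([JX,JY,0]),Rz(JT),al,.045)
    qg,n=ik(p,M,P,S,q0=q); D=np.degrees(al)
    print("al",D,"grasp",n.round(4),qg.round(2))
    for psi in np.radians([-60,-30,0,30,60]):
        r=[];qq=qg
        for phi,lip in((0,.3),(0,.3),(45,.24),(85,.22),(105,.175),(115,.175)):
            p,M=pose(*pourjug(psi,np.radians(phi),lip,.02),al,.045); qq,n=ik(p,M,P,S,q0=qq); r.append(n)
        print("  psi",np.degrees(psi).round(),np.round(r[1:],3),qq.round(2))
E
python3 scan.py
```

```text
al 10.0 grasp 0.0 [-0.97  1.26  0.87  0.75  2.21 -0.94]
  psi -60.0 [0.038 0.    0.    0.    0.   ] [ 0.23  0.67  0.95 -0.2   2.11  1.23]
  psi -30.0 [0. 0. 0. 0. 0.] [ 0.33  0.59  1.07 -0.41  1.94  0.8 ]
  psi 0.0 [0. 0. 0. 0. 0.] [ 0.41  0.44  1.28 -0.56  1.67  0.42]
  psi 30.0 [0. 0. 0. 0. 0.] [ 0.43  0.25  1.53 -0.63  1.35  0.05]
  psi 60.0 [0.03 0.   0.   0.   0.  ] [ 0.37  0.05  1.76 -0.56  1.   -0.45]
al 20.0 grasp 0.0 [-0.96  1.16  0.96  0.65  2.08 -0.99]
  psi -60.0 [0.018 0.    0.    0.    0.   ] [ 0.24  0.79  0.82 -0.26  2.28  1.2 ]
  psi -30.0 [0. 0. 0. 0. 0.] [ 0.37  0.7   0.97 -0.53  2.07  0.78]
  psi 0.0 [0. 0. 0. 0. 0.] [ 0.46  0.52  1.24 -0.7   1.75  0.47]
  psi 30.0 [0. 0. 0. 0. 0.] [ 0.5   0.29  1.55 -0.81  1.36  0.18]
  psi 60.0 [0.012 0.    0.    0.    0.   ] [ 0.43  0.04  1.83 -0.81  0.92 -0.22]
al 29.999999999999996 grasp 0.0 [-0.94  1.05  1.05  0.56  1.93 -1.01]
  psi -60.0 [0. 0. 0. 0. 0.] [ 0.25  0.91  0.7  -0.35  2.44  1.15]
  psi -30.0 [0. 0. 0. 0. 0.] [ 0.39  0.8   0.89 -0.66  2.19  0.74]
  psi 0.0 [0. 0. 0. 0. 0.] [ 0.5   0.6   1.21 -0.83  1.82  0.49]
  
[... 278 characters left out ...]
0.] [ 0.41  0.89  0.83 -0.8   2.29  0.68]
  psi 0.0 [0. 0. 0. 0. 0.] [ 0.53  0.67  1.18 -0.97  1.9   0.51]
  psi 30.0 [0.    0.    0.    0.    0.001] [ 0.6   0.41  1.58 -1.14  1.46  0.41]
  psi 60.0 [0.    0.    0.    0.    0.043] [ 0.52  0.08  1.9  -1.14  0.94  0.1 ]
al 50.0 grasp 0.0 [-0.89  0.84  1.24  0.41  1.63 -1.  ]
  psi -60.0 [0.    0.    0.    0.    0.022] [ 0.27  1.06  0.63 -0.59  2.63  0.96]
  psi -30.0 [0. 0. 0. 0. 0.] [ 0.42  0.98  0.78 -0.95  2.38  0.59]
  psi 0.0 [0. 0. 0. 0. 0.] [ 0.55  0.75  1.17 -1.1   1.97  0.52]
  psi 30.0 [0.    0.    0.    0.004 0.047] [ 0.62  0.47  1.53 -1.14  1.55  0.44]
  psi 60.0 [0.    0.    0.    0.043 0.095] [ 0.54  0.09  1.88 -1.14  0.98  0.11]
```

Everything is reachable with the same jug yaw throughout (ψ=0), so I'll grip with the tool 40° below horizontal. Next are the numbers for the pregrasp pose.

```bash
cat > delta.py <<'E'
from plan import *
def cur():
    o=ctrl.get_obs();return np.array(o["eef_pos"]),R.from_quat(np.roll(o["eef_rot"],-1)).as_matrix()
def delta(p,M,base=None):
    p0,M0=base or cur(); return np.r_[M0.T@(p-p0),R.from_matrix(M0.T@M).as_rotvec()].round(4)
AL=np.radians(40);HZ=.045
E
python3 - <<'E'
from delta import *
p,M=pose(np.array([JX,JY,0]),Rz(JT),AL,HZ)
for b in(.09,.0): print(delta(p-b*M[:,2],M), (p-b*M[:,2]).round(3))
E
```

```text
[-0.0808 -0.0206  0.0384  0.0074  0.0666 -0.0104] [ 0.553 -0.415  0.138]
[-0.0748 -0.0213  0.1282  0.0074  0.0666 -0.0104] [ 0.552 -0.346  0.08 ]
```

Call:
carry_out(steps=[-0.04,-0.01,0.0,0.004,0.033,-0.005,1,-0.08,-0.02,0.02,0.007,0.067,-0.01,1,-0.081,-0.02,0.038,0.007,0.067,-0.01,1,-0.081,-0.02,0.038,0.007,0.067,-0.01,1,-0.081,-0.02,0.038,0.007,0.067,-0.01,1])

```text
time_s: 1.65
eef_pos: [0.5554, -0.4132, 0.1419]
eef_rot: [-0.298, 0.637, 0.646, 0.296]
wrist_force: [0.6, -0.6, 0.6]
opening: 1.001
grasp_force: 0.0
```

```bash
python3 - <<'E'
from delta import *
im=ctrl.camera("wrist");p,M=pose(np.array([JX,JY,0]),Rz(JT),AL,HZ); print(delta(p,M))
pc,T=T_of("wrist"); v=im[:,:,::-1].copy()
J=lambda P:np.array(P)@Rz(JT).T+[JX,JY,0]
a=np.linspace(0,6.283,60)
bx=[[sx,y,z] for z in(.066,.016) for sx,y in((-.006,-.083),(.006,-.083),(.006,-.071),(-.006,-.071))]
for X,c in((np.c_[.048*np.cos(a),.048*np.sin(a),0*a+.075],(0,255,0)),(bx,(255,0,0))):
    for u in proj(pc,T,J(X)): cv2.circle(v,tuple(int(i) for i in u),2,c,-1)
cv2.imwrite("pics/w1.png",v)
E
python3 log.py
```

```text
[-0.0043 -0.0034  0.0932  0.001   0.0079  0.0051]
1.7 [-0.967  0.962  0.967  0.475  1.942 -0.979] [ 0.5559 -0.4138  0.1434] [-0.297  0.637  0.647  0.296] [-0.   0.1  0.5] 1.0
```

View pics/w1.png

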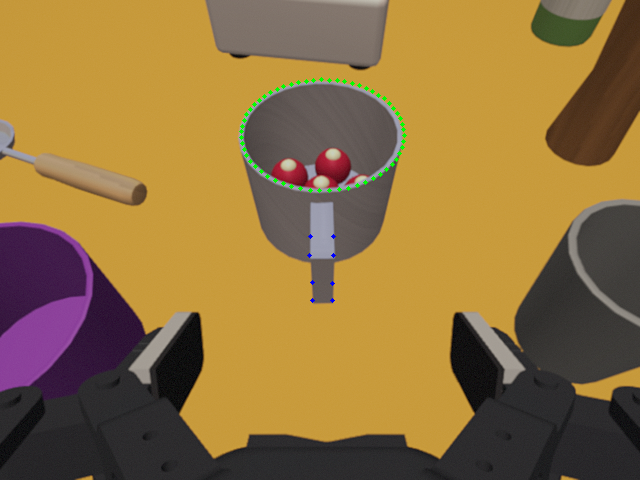

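The overlay fits the rim and handle to about a pixel: rim centred at (323,135), bar at (322,260). The fingers straddle the bar, so I'm advancing and closing.

Call:
carry_out(steps=[-0.004,-0.003,0.03,0,0.008,0.005,1,-0.004,-0.003,0.06,0,0.008,0.005,1,-0.004,-0.003,0.08,0,0.008,0.005,1,-0.004,-0.003,0.093,0,0.008,0.005,1,-0.004,-0.003,0.093,0,0.008,0.005,1,-0.004,-0.003,0.093,0,0.008,0.005,1])

```text
time_s: 2.3
eef_pos: [0.5522, -0.3461, 0.08]
eef_rot: [-0.3, 0.638, 0.644, 0.298]
wrist_force: [0.1, -2.0, -0.2]
opening: 0.999
grasp_force: 0.0
```

```bash
python3 log.py; python3 -c "
from delta import *
p,M=pose(np.array([JX,JY,0]),Rz(JT),AL,HZ); print(delta(p,M))"
```

```text
2.3 [-0.922  0.951  1.14   0.488  1.786 -1.012] [ 0.5522 -0.3461  0.08  ] [-0.3    0.638  0.644  0.298] [ 0.1 -2.  -0.2] 1.0
[ 0.0001 -0.0003  0.0005  0.0013  0.0002 -0.0001]
```

Call:
carry_out(steps=[0,0,0,0,0,0,0,0,0,0,0,0,0,0,0,0,0,0,0,0,0,0,0,0,0,0,0,0,0,0,0,0,0,0,0,0,0,0,0,0,0,0,0,0,0,0,0,0,0,0,0,0,0,0,0,0,0,0,0,0,0,0,0,0,0,0,0,0,0,0,0,0,0,0,0,0,0,0,0,0,0,0,0,0])

```text
time_s: 3.5
eef_pos: [0.5513, -0.3452, 0.0783]
eef_rot: [-0.301, 0.638, 0.643, 0.298]
wrist_force: [-1.6, -2.7, 1.5]
opening: 0.128
grasp_force: 58.7
```

```bash
cat > pourplan.py <<'E'
from delta import *
base=cur(); print(base[0].round(4))
p0,M0=base; t,Mj=tool_in_jug(AL,HZ)
# actual tool-in-jug from current poses (jug assumed at fitted pose)
JR0=Rz(JT); tj=JR0.T@(p0-np.array([JX,JY,0])); Mj=JR0.T@M0
for nm,jp,JR in [("lift",np.array([JX,JY,.26]),JR0),("mid",np.array([.565,-.02,.26]),Rz(0))]+[(f"phi{ph} lip{l}",*pourjug(0,np.radians(ph),l,bk)) for ph,l,bk in((0,.335,.03),(30,.3,.03),(60,.26,.03),(80,.22,.03),(90,.195,.025),(100,.18,.02),(110,.175,.02),(115,.175,.02))]:
    p=jp+JR@tj;M=JR@Mj; print(nm,"jug",jp.round(3),"tcp",p.round(3),delta(p,M,base))
E
python3 pourplan.py
```

```text
[ 0.5513 -0.3452  0.0783]
lift jug [ 0.551 -0.227  0.26 ] tcp [ 0.551 -0.345  0.338] [ 0.1995 -0.0003 -0.1667 -0.     -0.      0.    ]
mid jug [ 0.565 -0.02   0.26 ] tcp [ 0.564 -0.138  0.338] [ 0.3324  0.0146 -0.0077 -0.0078  0.      0.0065]
phi0 lip0.335 jug [0.58  0.124 0.26 ] tcp [0.579 0.006 0.338] [ 0.4244  0.0303  0.1025 -0.0078  0.      0.0065]
phi30 lip0.3 jug [0.58  0.093 0.259] tcp [0.579 0.03  0.386] [ 0.4762  0.0305  0.0903 -0.0068 -0.5236  0.0082]
phi60 lip0.26 jug [0.58  0.083 0.264] tcp [0.579 0.092 0.405] [ 0.5309  0.031   0.1253 -0.0056 -1.0472  0.0096]
phi80 lip0.22 jug [0.58  0.09  0.254] tcp [0.579 0.146 0.384] [ 0.5495  0.0315  0.1808 -0.0045 -1.3962  0.0103]
phi90 lip0.195 jug [0.58  0.102 0.243] tcp [0.579 0.18  0.361] [ 0.5535  0.0318  0.2216 -0.0039 -1.5708  0.0106]
phi100 lip0.18 jug [0.58  0.116 0.24 ] tcp [0.579 0.214 0.343] [ 0.5613  0.0321  0.2591 -0.0032 -1.7453  0.0109]
phi110 lip0.175 jug [0.58  0.128 0.246] tcp [0.579 0.242 0.33 ] [ 0.5691  0.0324  0.2888 -0.0025 -1.9198  0.0111]
phi115 lip0.175 jug [0.58  0.134 0.25 ] tcp [0.579 0.255 0.324] [ 0.5731  0.0325  0.3027 -0.0021 -2.0071  0.0112]
```

The jug is gripped (opening 0.128, 58.7 N). Next I lift it and carry it to beside the hopper, still upright.

Call:
carry_out(steps=[0.015,0,-0.012,0,0,0,0,0.045,0,-0.037,0,0,0,0,0.075,0,-0.062,0,0,0,0,0.105,0,-0.087,0,0,0,0,0.135,0,-0.112,0,0,0,0,0.165,0,-0.137,0,0,0,0,0.19,0,-0.158,0,0,0,0,0.205,0.001,-0.16,0,0,0,0,0.22,0.003,-0.143,0,0,0,0,0.245,0.006,-0.113,0,0,0,0,0.27,0.009,-0.083,-0.002,0,0.001,0,0.295,0.012,-0.053,-0.004,0,0.003,0,0.32,0.015,-0.023,-0.006,0,0.005,0,0.345,0.018,0.007,-0.008,0,0.006,0,0.37,0.022,0.037,-0.008,0,0.006,0,0.395,0.026,0.067,-0.008,0,0.006,0,0.413,0.029,0.089,-0.008,0,0.006,0,0.424,0.03,0.102,-0.008,0,0.006,0,0.424,0.03,0.102,-0.008,0,0.006,0,0.424,0.03,0.102,-0.008,0,0.006,0])

```text
time_s: 5.5
eef_pos: [0.5784, 0.0052, 0.3378]
eef_rot: [-0.3, 0.641, 0.64, 0.299]
wrist_force: [-0.8, -1.3, -3.2]
opening: 0.133
grasp_force: 58.7
```

```bash
python3 log.py; python3 - <<'E'
from delta import *
for n in("scene",): cv2.imwrite("pics/s2.png",ctrl.camera(n)[:,:,::-1])
base=cur()
# tool-in-jug as gripped at (0.5513,-.3452,.0783)
Mg=R.from_quat([.638,.643,.298,-.301]).as_matrix();JR0=Rz(JT);tj=JR0.T@(np.array([.5513,-.3452,.0783])-[JX,JY,0]);Mj=JR0.T@Mg
np.savez("grip.npz",tj=tj,Mj=Mj)
for ph,l,bk in((0,.335,.03),(15,.32,.03),(30,.3,.03),(45,.28,.03),(60,.26,.03),(70,.24,.03),(80,.22,.03),(85,.205,.027),(90,.195,.025),(95,.185,.022),(100,.18,.02),(105,.175,.02),(110,.175,.02),(115,.175,.02)):
    jp,JR=pourjug(0,np.radians(ph),l,bk); print(ph,delta(jp+JR@tj,JR@Mj,base).round(3))
E
```

```text
5.5 [-0.503  0.302  1.574  0.749  1.732 -0.56 ] [0.5784 0.0052 0.3378] [-0.3    0.641  0.64   0.299] [-0.8 -1.3 -3.2] 0.13
0 [ 0.001  0.     0.001 -0.     0.    -0.   ]
15 [ 0.027  0.    -0.012 -0.001 -0.262 -0.   ]
30 [ 0.053  0.    -0.012 -0.001 -0.523 -0.   ]
45 [ 0.081  0.     0.    -0.002 -0.785 -0.001]
60 [ 1.080e-01  0.000e+00  2.400e-02 -2.000e-03 -1.047e+00 -1.000e-03]
70 [ 1.180e-01  0.000e+00  4.900e-02 -2.000e-03 -1.221e+00 -1.000e-03]
80 [ 1.260e-01  0.000e+00  7.900e-02 -3.000e-03 -1.396e+00 -1.000e-03]
85 [ 1.270e-01  0.000e+00  1.010e-01 -3.000e-03 -1.483e+00 -1.000e-03]
90 [ 1.30e-01  0.00e+00  1.20e-01 -3.00e-03 -1.57e+00 -1.00e-03]
95 [ 1.330e-01 -0.000e+00  1.400e-01 -3.000e-03 -1.658e+00 -1.000e-03]
100 [ 0.138 -0.     0.157 -0.004 -1.745 -0.002]
105 [ 0.14  -0.     0.174 -0.004 -1.832 -0.002]
110 [ 0.146 -0.     0.187 -0.004 -1.92  -0.002]
115 [ 1.500e-01 -0.000e+00  2.010e-01 -4.000e-03 -2.007e+00 -2.000e-03]
```

View pics/s2.png

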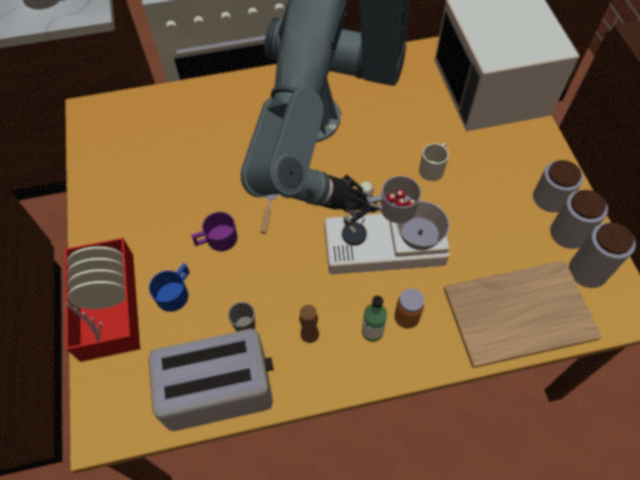

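The jug is held upright left of the hopper at (400,195) with the radishes inside. Next I tilt it.

Call:
carry_out(steps=[0.013,0,-0.007,0,-0.13,0,0,0.027,0,-0.012,-0.001,-0.26,0,0,0.04,0,-0.013,-0.001,-0.39,0,0,0.053,0,-0.012,-0.001,-0.52,0,0,0.067,0,-0.007,-0.001,-0.65,0,0,0.081,0,0,-0.002,-0.785,0,0,0.095,0,0.011,-0.002,-0.915,-0.001,0,0.108,0,0.024,-0.002,-1.047,-0.001,0,0.113,0,0.036,-0.002,-1.134,-0.001,0,0.118,0,0.049,-0.002,-1.221,-0.001,0,0.122,0,0.064,-0.002,-1.309,-0.001,0,0.126,0,0.079,-0.003,-1.396,-0.001,0,0.126,0,0.079,-0.003,-1.396,-0.001,0])

```text
time_s: 6.85
eef_pos: [0.5782, 0.1482, 0.381]
eef_rot: [0.181, 0.683, 0.684, -0.184]
wrist_force: [-0.2, 0.7, -3.2]
opening: 0.128
grasp_force: 58.7
```

```bash
python3 log.py; python3 - <<'E'
from delta import *
g=np.load("grip.npz");tj,Mj=g["tj"],g["Mj"];base=cur()
JR=base[1]@Mj.T; jp=base[0]-JR@tj; print("jug z",JR[:,2].round(3),"lip",(jp+JR@[0,.048,.075]).round(3),"foot low",(jp+JR@[0,.046,0]).round(3))
for ph,l,bk in((80,.22,.03),(85,.205,.027),(90,.195,.025),(95,.185,.022),(100,.18,.02),(105,.175,.02),(110,.175,.02),(115,.175,.02)):
    jp,JR=pourjug(0,np.radians(ph),l,bk); print(ph,delta(jp+JR@tj,JR@Mj,base).round(3))
E
```

```text
6.85 [ 0.252  0.29   1.385 -0.503  1.607  0.269] [0.5782 0.1482 0.381 ] [ 0.181  0.683  0.684 -0.184] [-0.2  0.7 -3.2] 0.13
jug z [-0.001  0.985  0.173] lip [0.578 0.174 0.217] foot low [0.578 0.099 0.206]
80 [-0.003  0.001 -0.002 -0.004  0.     0.004]
85 [ 0.018  0.001  0.001 -0.004 -0.087  0.004]
90 [ 0.038  0.001  0.002 -0.004 -0.174  0.004]
95 [ 0.058  0.001  0.002 -0.004 -0.262  0.004]
100 [ 0.076  0.001  0.    -0.004 -0.349  0.004]
105 [ 0.092  0.001  0.001 -0.004 -0.436  0.004]
110 [ 0.106  0.001 -0.002 -0.004 -0.523  0.004]
115 [ 0.121  0.001 -0.004 -0.004 -0.611  0.004]
```

Call:
carry_out(steps=[0.01,0,0,0,-0.044,0,0,0.018,0,0.001,0,-0.087,0,0,0.028,0,0.001,0,-0.13,0,0,0.038,0,0.002,0,-0.174,0,0,0.048,0,0.002,0,-0.218,0,0,0.058,0,0.002,0,-0.262,0,0,0.067,0,0.001,0,-0.305,0,0,0.076,0,0,0,-0.349,0,0,0.076,0,0,0,-0.349,0,0,0.076,0,0,0,-0.349,0,0,0.084,0,0,0,-0.392,0,0,0.092,0,0.001,0,-0.436,0,0,0.1,0,0,0,-0.48,0,0,0.106,0,-0.002,0,-0.523,0,0,0.114,0,-0.003,0,-0.567,0,0,0.121,0,-0.004,0,-0.611,0,0,0.121,0,-0.004,0,-0.611,0,0,0.121,0,-0.004,0,-0.611,0,0,0.121,0,-0.004,0,-0.611,0,0,0.121,0,-0.004,0,-0.611,0,0])

```text
time_s: 8.85
eef_pos: [0.5794, 0.2529, 0.3285]
eef_rot: [0.379, 0.598, 0.596, -0.378]
wrist_force: [0.8, 0.2, -2.3]
opening: 0.126
grasp_force: 59.1
```

```bash
python3 log.py; python3 - <<'E'
from h import *
a=ctrl.camera("scene")[:,:,::-1];b=ctrl.camera("side")[:,:,::-1]
o=np.hstack([cv2.resize(a[130:280,320:470],(400,400)),cv2.resize(b[110:290,220:400],(400,400))])
cv2.imwrite("pics/pour.png",o)
E
```

```text
8.85 [ 0.53   0.664  1.189 -0.969  1.897  0.509] [0.5794 0.2529 0.3285] [ 0.379  0.598  0.596 -0.378] [ 0.8  0.2 -2.3] 0.13
```

View pics/pour.png

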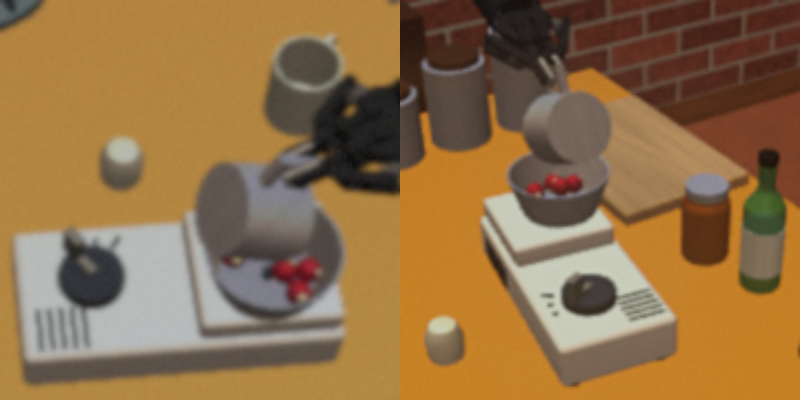

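Radishes are visible in the hopper and the wrist load has dropped by about 0.9 N. I'll reverse the tilt along the same path.

```bash
python3 - <<'E'
from delta import *
g=np.load("grip.npz");tj,Mj=g["tj"],g["Mj"];base=cur()
for ph,l,bk in((100,.185,.025),(85,.215,.03),(60,.26,.03),(45,.28,.03),(30,.3,.03),(15,.32,.03),(0,.335,.03)):
    jp,JR=pourjug(0,np.radians(ph),l,bk); print(ph,delta(jp+JR@tj,JR@Mj,base).round(3))
E
```

```text
100 [-0.037 -0.     0.032 -0.     0.26  -0.002]
85 [-0.087 -0.     0.062  0.     0.522 -0.001]
60 [-0.139  0.     0.113  0.002  0.959 -0.001]
45 [-1.48e-01  0.00e+00  1.47e-01  2.00e-03  1.22e+00 -1.00e-03]
30 [-1.470e-01  0.000e+00  1.780e-01  3.000e-03  1.482e+00 -1.000e-03]
15 [-0.137  0.     0.202  0.004  1.744 -0.   ]
0 [-0.114  0.     0.22   0.005  2.006 -0.   ]
```

Call:
carry_out(steps=[-0.018,0,0.016,0,0.13,0,0,-0.037,0,0.032,0,0.26,0,0,-0.062,0,0.047,0,0.391,0,0,-0.087,0,0.062,0,0.522,0,0,-0.105,0,0.079,0,0.665,0,0,-0.123,0,0.096,0.001,0.81,0,0,-0.139,0,0.113,0.002,0.959,0,0,-0.144,0,0.13,0.002,1.09,0,0,-0.148,0,0.147,0.002,1.22,0,0,-0.148,0,0.163,0.003,1.35,0,0,-0.147,0,0.178,0.003,1.482,0,0,-0.143,0,0.19,0.003,1.613,0,0,-0.137,0,0.202,0.004,1.744,0,0,-0.126,0,0.212,0.004,1.875,0,0,-0.114,0,0.22,0.005,2.006,0,0,-0.114,0,0.22,0.005,2.006,0,0,-0.114,0,0.22,0.005,2.006,0,0])

```text
time_s: 10.65
eef_pos: [0.5787, 0.0054, 0.337]
eef_rot: [-0.299, 0.642, 0.64, 0.297]
wrist_force: [0.1, -0.1, -1.7]
opening: 0.128
grasp_force: 59.0
```

```bash
python3 log.py; python3 - <<'E'
from delta import *
a=ctrl.camera("scene")[:,:,::-1];b=ctrl.camera("side")[:,:,::-1]
o=np.hstack([cv2.resize(a[150:280,330:460],(400,400)),cv2.resize(b[110:290,220:400],(400,400))])
cv2.imwrite("pics/after.png",o)
g=np.load("grip.npz");tj,Mj=g["tj"],g["Mj"];base=cur()
for jp in([JX,JY+.01,.26],[JX,JY+.01,.05],[JX,JY+.01,.004],[JX,JY+.01,.0]):
    JR=Rz(JT); print(delta(np.array(jp)+JR@tj,JR@Mj,base).round(3))
E
```

```text
10.65 [-0.501  0.302  1.573  0.746  1.729 -0.557] [0.5787 0.0054 0.337 ] [-0.299  0.642  0.64   0.297] [ 0.1 -0.1 -1.7] 0.13
[-0.221 -0.028 -0.261  0.007  0.005 -0.004]
[-0.381 -0.028 -0.125  0.007  0.005 -0.004]
[-0.416 -0.028 -0.096  0.007  0.005 -0.004]
[-0.419 -0.028 -0.093  0.007  0.005 -0.004]
```

View pics/after.png

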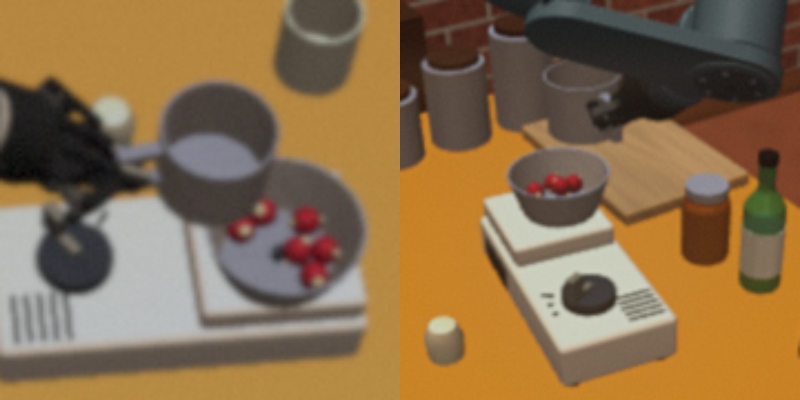

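The jug is empty and all six radishes lie in the hopper. I'll carry the jug back over its old spot and lower it.

Call:
carry_out(steps=[-0.01,-0.001,-0.012,0,0,0,0,-0.033,-0.004,-0.039,0.001,0,0,0,-0.056,-0.007,-0.066,0.002,0.001,-0.001,0,-0.079,-0.01,-0.093,0.003,0.002,-0.002,0,-0.102,-0.013,-0.12,0.004,0.003,-0.003,0,-0.125,-0.016,-0.147,0.005,0.004,-0.004,0,-0.148,-0.019,-0.174,0.006,0.005,-0.004,0,-0.171,-0.022,-0.201,0.007,0.005,-0.004,0,-0.194,-0.025,-0.228,0.007,0.005,-0.004,0,-0.21,-0.027,-0.25,0.007,0.005,-0.004,0,-0.225,-0.028,-0.258,0.007,0.005,-0.004,0,-0.25,-0.028,-0.236,0.007,0.005,-0.004,0,-0.275,-0.028,-0.215,0.007,0.005,-0.004,0,-0.3,-0.028,-0.194,0.007,0.005,-0.004,0,-0.325,-0.028,-0.173,0.007,0.005,-0.004,0,-0.35,-0.028,-0.152,0.007,0.005,-0.004,0,-0.37,-0.028,-0.135,0.007,0.005,-0.004,0,-0.385,-0.028,-0.122,0.007,0.005,-0.004,0,-0.39,-0.028,-0.118,0.007,0.005,-0.004,0,-0.39,-0.028,-0.118,0.007,0.005,-0.004,0])

```text
time_s: 12.75
eef_pos: [0.55, -0.3344, 0.1136]
eef_rot: [-0.303, 0.638, 0.641, 0.299]
wrist_force: [0.3, 0.2, -1.2]
opening: 0.129
grasp_force: 59.0
```

```bash
python3 log.py; python3 - <<'E'
from delta import *
g=np.load("grip.npz");tj,Mj=g["tj"],g["Mj"];base=cur()
for z in(.02,.004,0,-.002):
    JR=Rz(JT); print(z,delta(np.array([JX,JY+.01,z])+JR@tj,JR@Mj,base))
E
```

```text
12.75 [-0.915  0.887  1.178  0.498  1.812 -0.989] [ 0.55   -0.3344  0.1136] [-0.303  0.638  0.641  0.299] [ 0.3  0.2 -1.2] 0.13
0.02 [-0.0122  0.0014  0.0091 -0.0011 -0.0048 -0.003 ]
0.004 [-0.0246  0.0014  0.0193 -0.0011 -0.0048 -0.003 ]
0 [-0.0277  0.0015  0.0219 -0.0011 -0.0048 -0.003 ]
-0.002 [-0.0292  0.0015  0.0232 -0.0011 -0.0048 -0.003 ]
```

Call:
carry_out(steps=[-0.012,0.001,0.009,-0.001,-0.005,-0.003,0,-0.02,0.001,0.015,-0.001,-0.005,-0.003,0,-0.0245,0.001,0.019,-0.001,-0.005,-0.003,0,-0.0265,0.001,0.021,-0.001,-0.005,-0.003,0,-0.028,0.001,0.022,-0.001,-0.005,-0.003,0,-0.0285,0.001,0.0225,-0.001,-0.005,-0.003,0,-0.0285,0.001,0.0225,-0.001,-0.005,-0.003,0])

```text
time_s: 13.45
eef_pos: [0.5508, -0.3356, 0.0783]
eef_rot: [-0.301, 0.638, 0.643, 0.298]
wrist_force: [-0.8, -0.2, 1.2]
opening: 0.13
grasp_force: 59.2
```

```bash
python3 log.py; python3 - <<'E'
from delta import *
g=np.load("grip.npz");tj,Mj=g["tj"],g["Mj"];base=cur()
JR=base[1]@Mj.T; print((base[0]-JR@tj).round(4),JR[:,2].round(4))
E
```

```text
13.45 [-0.915  0.939  1.167  0.492  1.771 -1.012] [ 0.5508 -0.3356  0.0783] [-0.301  0.638  0.643  0.298] [-0.8 -0.2  1.2] 0.13
[ 5.503e-01 -2.177e-01 -1.000e-04] [-7.e-04  3.e-04  1.e+00]
```

The foot is on the counter and level. I'll open the fingers and back straight out.

Call:
carry_out(steps=[0,0,0,0,0,0,0.3,0,0,0,0,0,0,0.5,0,0,0,0,0,0,0.8,0,0,0,0,0,0,1,0,0,0,0,0,0,1,0,0,0,0,0,0,1,0,0,0,0,0,0,1,0,0,0,0,0,0,1,0,0,-0.02,0,0,0,1,0,0,-0.05,0,0,0,1,0,0,-0.09,0,0,0,1,0,0,-0.12,0,0,0,1,0,0,-0.13,0,0,0,1,0,0,-0.13,0,0,0,1])

```text
time_s: 14.85
eef_pos: [0.5516, -0.4365, 0.1618]
eef_rot: [-0.299, 0.639, 0.643, 0.298]
wrist_force: [-0.5, 0.4, -0.2]
opening: 1.002
grasp_force: 0.0
```

```bash
python3 log.py; python3 - <<'E'
from h import *
o=ctrl.get_obs(); im=ctrl.camera("wrist"); pc,T=T_of("wrist",o); v=im[:,:,::-1].copy()
a=np.linspace(0,6.283,40)
for u in proj(pc,T,np.c_[.5503+.048*np.cos(a),-.2177+.048*np.sin(a),0*a+.075]): cv2.circle(v,tuple(int(i) for i in u),1,(0,255,0),-1)
cv2.imwrite("pics/jugback.png",cv2.resize(v,(400,300)))
E
```

```text
14.85 [-0.988  0.974  0.908  0.476  1.997 -0.966] [ 0.5516 -0.4365  0.1618] [-0.299  0.639  0.643  0.298] [-0.5  0.4 -0.2] 1.0
```

View pics/jugback.png

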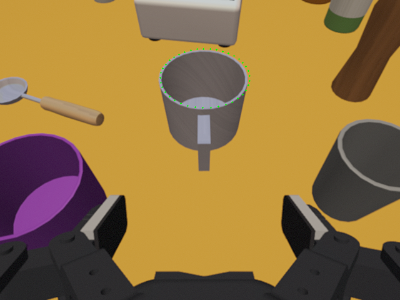

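The jug stands at the planned spot, rim at (205,80) in the half-size view, and the fingers are clear. For the dial I'll plan a top-down grip on the tab with the pads along the tangent, and check the joint path with my model.

```bash
cat > dial.py <<'E'
from delta import *
DA=np.array([.5238,.0279]);YAW=-.1449
def dpose(q,z=.113,up=0,rr=.03,DA=DA):
    b=np.pi+YAW+.6-q; d=np.array([np.cos(b),np.sin(b),0])
    zt=np.array([0,0,-1.]); yt=np.array([d[1],-d[0],0]); yt=yt if yt@[-.443,.896,0]>-.2 else -yt
    M=np.c_[np.cross(yt,zt),yt,zt]; return np.r_[DA+rr*d[:2],z+.054+up],M
E
python3 - <<'E'
from dial import *
b=cur();q=np.array(load()[-1]["q"])
# stage1: rise and turn tool down over same place; stage2: go over tab
d0=R.from_quat([.70711,.70711,0,0]).as_matrix()
pA,MA=dpose(0,up=.08)
for nm,p,M in(("up",np.array([.54,-.36,.30]),d0),("over",pA,MA)):
    print(nm,delta(p,M,b),ik(p,M,P,S,q0=q)); b=(p,M); q=ik(p,M,P,S,q0=q)[0]
q0=q
for a in(0,.4,.8,1.2,1.35): 
    p,M=dpose(a); q,n=ik(p,M,P,S,q0=q); print(a,p.round(4),q.round(2),round(n,4))
E
```

```text
up [ 0.1553 -0.011  -0.032  -0.0038 -0.8744  0.0067] (array([-7.70501723e-01,  3.45543056e-01,  1.41169930e+00,  2.67341892e-11,
        1.38435030e+00, -7.70501724e-01]), np.float64(4.948650047093758e-11))
over [ 0.3747 -0.0431  0.053  -0.     -0.     -2.0259] (array([-2.09629710e-01,  6.65328923e-02,  1.85550287e+00, -8.03824393e-11,
        1.21955689e+00, -2.23552604e+00]), np.float64(5.88143553202063e-11))
0 [0.4969 0.0147 0.167 ] [-0.21  0.18  1.91 -0.    1.05 -2.24] 0.0
0.4 [0.4938 0.0262 0.167 ] [-0.19  0.18  1.92  0.    1.05 -1.81] 0.0
0.8 [0.4956 0.038  0.167 ] [-0.16  0.18  1.91  0.    1.05 -1.39] 0.0
1.2 [0.5017 0.0482 0.167 ] [-0.14  0.2   1.89  0.    1.05 -0.97] 0.0
1.35 [0.505  0.0513 0.167 ] [-0.13  0.2   1.88 -0.    1.05 -0.81] 0.0
```

Call:
carry_out(steps=[0.03,0,-0.025,0,-0.05,0,1,0.06,0,-0.05,0,-0.15,0,1,0.092,0,-0.077,0,-0.29,0,1,0.105,-0.003,-0.072,-0.001,-0.43,0.001,1,0.12,-0.006,-0.062,-0.002,-0.57,0.003,1,0.135,-0.009,-0.05,-0.003,-0.71,0.005,1,0.155,-0.011,-0.032,-0.004,-0.84,0.007,1,0.155,-0.011,-0.032,-0.004,-0.874,0.007,1,0.155,-0.011,-0.032,-0.004,-0.874,0.007,1])

```text
time_s: 15.8
eef_pos: [0.5402, -0.3571, 0.2994]
eef_rot: [-0.001, 0.706, 0.709, 0.0]
wrist_force: [0.3, 0.3, 0.5]
opening: 0.998
grasp_force: 0.0
```

Call:
carry_out(steps=[0.02,-0.002,0.0,0,0,-0.14,1,0.05,-0.005,0.0,0,0,-0.28,1,0.08,-0.008,0.0,0,0,-0.42,1,0.11,-0.012,0.0,0,0,-0.56,1,0.14,-0.016,0.0,0,0,-0.7,1,0.17,-0.02,0.0,0,0,-0.84,1,0.2,-0.023,0.0,0,0,-0.98,1,0.23,-0.026,0.0,0,0,-1.12,1,0.26,-0.029,0.0,0,0,-1.26,1,0.29,-0.033,0.0,0,0,-1.4,1,0.32,-0.037,0.01,0,0,-1.54,1,0.345,-0.04,0.02,0,0,-1.68,1,0.365,-0.043,0.035,0,0,-1.82,1,0.375,-0.043,0.045,0,0,-1.96,1,0.375,-0.043,0.053,0,0,-2.026,1,0.375,-0.043,0.053,0,0,-2.026,1,0.375,-0.043,0.053,0,0,-2.026,1])

```text
time_s: 17.5
eef_pos: [0.4972, 0.014, 0.2468]
eef_rot: [-0.001, -0.224, 0.975, 0.001]
wrist_force: [0.7, -0.5, -0.1]
opening: 1.006
grasp_force: 0.0
```

```bash
python3 log.py; python3 - <<'E'
from dial import *
o=ctrl.get_obs(); im=ctrl.camera("wrist"); pc,T=T_of("wrist",o); v=im[:,:,::-1].copy()
cv2.imwrite("pics/tabraw.png",v)
b=np.pi+YAW+.6;d=np.array([np.cos(b),np.sin(b)]);n=np.array([-d[1],d[0]]);a=np.linspace(0,6.283,40)
for z,c in((.125,(0,255,0)),(.088,(255,0,0))):
    for u in proj(pc,T,[np.r_[DA+d*x+n*s,z] for x,s in((.018,-.006),(.042,-.006),(.042,.006),(.018,.006))]): cv2.circle(v,tuple(int(i) for i in u),2,c,-1); print(z,u.round(0))
for u in proj(pc,T,np.c_[DA[0]+.036*np.cos(a),DA[1]+.036*np.sin(a),0*a+.088]): cv2.circle(v,tuple(int(i) for i in u),1,(0,0,255),-1)
cv2.imwrite("pics/tab.png",v)
p,M=dpose(0);print(delta(p,M))
E
```

```text
17.5 [-0.211  0.069  1.854  0.     1.221 -2.234] [0.4972 0.014  0.2468] [-0.001 -0.224  0.975  0.001] [ 0.7 -0.5 -0.1] 1.01
0.125 [338. 299.]
0.125 [338. 252.]
0.125 [313. 253.]
0.125 [313. 299.]
0.088 [336. 274.]
0.088 [336. 234.]
0.088 [315. 234.]
0.088 [315. 274.]
[ 0.0001  0.0009  0.0803  0.0008 -0.0003 -0.0028]
```

View pics/tab.png

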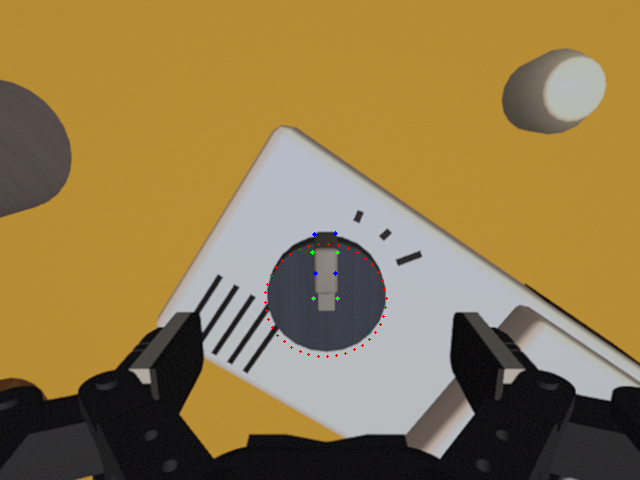

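In this view the tab top is at (315–338, 248–293) and centred between the fingers. The disc is centred at (326,294), about 5 px from the prediction, so I'll shift the axis estimate 2.5 mm outward along the tab before descending.

```bash
sed -i 's/^DA=.*;YAW/DA=np.array([.5216,.0268]);YAW/' dial.py; python3 - <<'E'
from dial import *
p,M=dpose(0);print(delta(p,M))
E
```

```text
[ 0.0026  0.0009  0.0803  0.0008 -0.0003 -0.0028]
```

Call:
carry_out(steps=[0.002,0.001,0.02,0,0,-0.003,1,0.003,0.001,0.045,0,0,-0.003,1,0.003,0.001,0.065,0,0,-0.003,1,0.003,0.001,0.078,0,0,-0.003,1,0.003,0.001,0.08,0,0,-0.003,1,0.003,0.001,0.08,0,0,-0.003,1,0.003,0.001,0.08,0,0,-0.003,0,0.003,0.001,0.08,0,0,-0.003,0,0.003,0.001,0.08,0,0,-0.003,0,0.003,0.001,0.08,0,0,-0.003,0,0.003,0.001,0.08,0,0,-0.003,0,0.003,0.001,0.08,0,0,-0.003,0,0.003,0.001,0.08,0,0,-0.003,0,0.003,0.001,0.08,0,0,-0.003,0,0.003,0.001,0.08,0,0,-0.003,0,0.003,0.001,0.08,0,0,-0.003,0])

```text
time_s: 19.15
eef_pos: [0.4946, 0.0131, 0.168]
eef_rot: [0.001, -0.227, 0.974, -0.001]
wrist_force: [-0.6, -5.1, 1.5]
opening: 0.134
grasp_force: 59.6
```

```bash
python3 log.py; python3 - <<'E'
from dial import *
print(ctrl.get_obs()["grasp_force"])
b=cur();p0,M0=dpose(0)
for a in np.arange(0,1.21,.1):
    p,M=dpose(a); # relative motion applied to actual pose
    print(a.round(1),np.r_[b[1].T@(p-p0),R.from_matrix(M0.T@M).as_rotvec()].round(4))
E
```

```text
19.15 [-2.130e-01  1.760e-01  1.917e+00 -2.000e-03  1.047e+00 -2.241e+00] [0.4946 0.0131 0.168 ] [ 0.001 -0.227  0.974 -0.001] [-0.6 -5.1  1.5] 0.13
59.578508734703064
0.0 [0. 0. 0. 0. 0. 0.]
0.1 [-0.0002  0.003  -0.      0.      0.      0.1   ]
0.2 [-0.0006  0.006  -0.      0.      0.      0.2   ]
0.3 [-0.0014  0.0089 -0.      0.      0.      0.3   ]
0.4 [-0.0024  0.0117 -0.      0.      0.      0.4   ]
0.5 [-0.0037  0.0144 -0.      0.      0.      0.5   ]
0.6 [-0.0053  0.0169 -0.      0.      0.      0.6   ]
0.7 [-0.0071  0.0193 -0.      0.      0.      0.7   ]
0.8 [-9.20e-03  2.15e-02 -1.00e-04  0.00e+00  0.00e+00  8.00e-01]
0.9 [-1.14e-02  2.35e-02 -1.00e-04  0.00e+00  0.00e+00  9.00e-01]
1.0 [-1.39e-02  2.52e-02 -1.00e-04  0.00e+00  0.00e+00  1.00e+00]
1.1 [-1.65e-02  2.67e-02 -1.00e-04  0.00e+00  0.00e+00  1.10e+00]
1.2 [-1.92e-02  2.79e-02 -1.00e-04  0.00e+00  0.00e+00  1.20e+00]
```

Gripped the tab (59.6 N). I'll turn it to 0.6 rad first and check the force.

Call:
carry_out(steps=[0,0.003,0,0,0,0.1,0,-0.0006,0.006,0,0,0,0.2,0,-0.0014,0.009,0,0,0,0.3,0,-0.0024,0.0117,0,0,0,0.4,0,-0.0037,0.0144,0,0,0,0.5,0,-0.0053,0.017,0,0,0,0.6,0,-0.0053,0.017,0,0,0,0.6,0,-0.0053,0.017,0,0,0,0.6,0])

```text
time_s: 19.95
eef_pos: [0.4918, 0.0311, 0.1679]
eef_rot: [0.001, 0.069, 0.998, -0.001]
wrist_force: [1.0, -4.9, 1.3]
opening: 0.131
grasp_force: 59.7
```

```bash
cat > dang.py <<'E'
from dial import *
o=ctrl.get_obs();p,M=cur();y=M[:,1]
b=np.arctan2(y[0],-y[1]); d=-p[:2]+DA; 
yaw=np.arctan2(y[1],y[0]); d0=dpose(0)[1][:,1]; y0=np.arctan2(d0[1],d0[0])
v=p[:2]-DA; print("tool turn",round(y0-yaw,3),"pos angle",round((np.pi+YAW+.6-np.arctan2(v[1],v[0]))%(2*np.pi),3),"r",round(np.linalg.norm(v),4),"F",np.round(o["wrist_force"],1),"T",np.round(o["torque"],2),round(o["opening"],3),round(o["grasp_force"],1))
E
python3 log.py;python3 dang.py
```

```text
19.95 [-1.780e-01  1.720e-01  1.922e+00 -1.000e-03  1.046e+00 -1.609e+00] [0.4918 0.0311 0.1679] [ 0.001  0.069  0.998 -0.001] [ 1.  -4.9  1.3] 0.13
tool turn 0.594 pos angle 0.597 r 0.0301 F [ 1.  -4.9  1.3] T [-0.73 -0.18  0.04] 0.131 59.7
```

Call:
carry_out(steps=[0,0.003,0,0,0,0.1,0,-0.0006,0.006,0,0,0,0.2,0,-0.0014,0.009,0,0,0,0.3,0,-0.0024,0.0117,0,0,0,0.4,0,-0.0037,0.0144,0,0,0,0.5,0,-0.0053,0.017,0,0,0,0.6,0,-0.0053,0.017,0,0,0,0.6,0,-0.0053,0.017,0,0,0,0.6,0,-0.0053,0.017,0,0,0,0.6,0,-0.0053,0.017,0,0,0,0.6,0,-0.0053,0.017,0,0,0,0.6,0,-0.0053,0.017,0,0,0,0.6,0])

```text
time_s: 21.15
eef_pos: [0.4995, 0.0475, 0.1679]
eef_rot: [0.001, 0.362, 0.932, 0.0]
wrist_force: [3.9, -3.6, 1.0]
opening: 0.131
grasp_force: 59.7
```

```bash
python3 log.py;python3 dang.py; python3 - <<'E'
from dial import *
# measure tab plate direction and jug/hopper contents numerically from scene & wrist views
o=ctrl.get_obs();w=ctrl.camera("wrist");s=ctrl.camera("scene");b=ctrl.camera("side")
cv2.imwrite("pics/end_w.png",w[:,:,::-1])
h=cv2.cvtColor(s,cv2.COLOR_RGB2HSV);m=cv2.inRange(h,(170,120,60),(180,255,255))|cv2.inRange(h,(0,150,60),(4,255,255))
pc,T=T_of("scene");c=proj(pc,T,np.r_[HOP,.13])[0];print("hopper px",c.round(),"red px near",m[int(c[1])-30:int(c[1])+30,int(c[0])-30:int(c[0])+30].sum()//255)
# jug unchanged: compare rim patch vs predicted
u=proj(pc,T,[.5503,-.2177,.0])[0];print("jug px",u.round())
# long mark direction in wrist view: dark thin blobs on the deck plane
pc,T=T_of("wrist",o);g=cv2.cvtColor(w,cv2.COLOR_RGB2GRAY);bw=(g<80).astype(np.uint8)
n,l,st,ce=cv2.connectedComponentsWithStats(bw)
for i in range(1,n):
    if 30<st[i,4]<600:
        X=onz(pc,T,*ce[i],.071)[:2]; v=X-DA; print(st[i,4],ce[i].round(),X.round(3),"r",np.linalg.norm(v).round(3),"dial ang",((np.pi+YAW+.6-np.arctan2(v[1],v[0])+np.pi)%(2*np.pi)-np.pi).round(3))
E
```

```text
21.15 [-0.142  0.19   1.9   -0.     1.05  -0.973] [0.4995 0.0475 0.1679] [0.001 0.362 0.932 0.   ] [ 3.9 -3.6  1. ] 0.13
tool turn 1.195 pos angle 1.208 r 0.0303 F [ 3.9 -3.6  1. ] T [-0.57 -0.7   0.28] 0.131 59.7
hopper px [421. 229.] red px near 253
jug px [273. 272.]
171 [215.   2.] [0.39  0.094] r 0.148 dial ang 0.928
289 [326. 241.] [0.481 0.064] r 0.055 dial ang 1.202
131 [280. 260.] [0.474 0.044] r 0.051 dial ang 0.802
134 [242. 285.] [0.471 0.024] r 0.05 dial ang 0.402
```

From the images the marks sit at 0.402, 0.802 and 1.202 rad. The gripped tab is at about 1.20 and the radishes are in the hopper, so I'm handing in.

```bash
python3 -c "
from bench import ctrl
print(ctrl.hand_in())"
```

```text
the job is handed in; nothing more can be done
None
```

I handed the job in at about 21 s: all six radishes are in the hopper, the empty jug stands upright near where it started, and the fingers are holding the dial at about 1.20 rad (third click); the hand-in gave no verdict.

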